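# Draw out the telescopic dusting brush to its second stop and take it from its holder

### The job

As the telescopic dusting brush stands in its well in the desk tidy, squeeze in the button near the top of its handle, pull the handle up past the first stop to the second, and let the button spring out so that the handle locks. Then take the handle by its plain sides, without pressing the button, and lift the brush straight up until its bristles are well clear of the tidy. Finish holding it there, still, bristles down and locked at full length, with the other things on the desk left where they are.

Things in the scene. Friction and masses are not known exactly. Their poses are not given: they have to be found in the camera images.
- stand: Black plastic desk tidy, fixed to the desk turned up to 50 degrees. Origin on the desk under the centre of its brush well, z up, x along the well. Well 68 (x) by 28 (y) mm inside, floor 5 mm and rim 31 mm above the desk, outside 78 by 38 mm. On its -y side a tray of the same height (78 by 72 mm, centre 55 mm from the well's) holds a note pad and an eraser.
- stand_rim (a point): Centre of the well's mouth, level with its rim, 31 mm above the desk.
- brush: Dusting brush, loose, standing bristles down in the well (2 mm play). Origin: centre of the bristles' underside; z up along the handle, x along the wide side; starts aligned with the tidy. Bristles 64 (x) by 24 (y) by 40 mm; whole head 62 mm tall; a notched bar, 14 by 8 mm, runs up inside the handle. Head and bar about 0.2 kg, handle 0.06 kg. Length 197 mm collapsed, 287 mm at the second stop.
- handle (a joint): How far the handle is drawn out, m: 0 collapsed (start), 0.045 first stop, 0.090 second stop (end of travel 0.0905). Button out: the catch locks at these three with 1.5 mm play; pulling then lifts the whole brush. Button in: slides with 0.8 N friction, less than the head's weight, so the head stays down; let go, it stays. Button out between stops: it clicks in at the next.
- button (a joint): How far the button is pressed in, m: 0 out (catch engages), 0.004 fully in, flush with the handle; from about 0.0028 the catch is free. Spring 3 N at rest, 7 N fully in: any firm pinch of the handle across y at the button presses it. It springs out by itself when let go.
- grip (a point): Point on the handle's centre line at the button's height; moves with the handle, axes as the brush; 171 mm above the bristles' underside collapsed, 261 mm at the second stop. Grey handle 26 (x) by 22 (y) mm, 132 mm long. Button 16 (x) by 18 (z) mm in the middle of the +y side, 4 mm proud: 26 mm across y with it out, 22 mm with it in. The two x sides are plain.
- handle_top (a point): Centre of the handle's flat top, 26 mm above the button's centre.
- stapler: Bystander: black stapler, 135 by 36 mm, 56 mm high, standing on the desk. Origin: centre of its underside.
- stamp: Bystander: wooden rubber stamp, 64 by 34 mm, 71 mm high with its knob. Origin: centre of its underside.
- dispenser: Bystander: grey tape dispenser with a roll of tape, 150 by 55 mm, 83 mm high. Origin: centre of its underside.
There are look-alikes about, which are no part of the job. Leave any green or purple look-alike of the stand alone.

How it is judged:
On the way, in this order (a step that is already met when the one before it is completed fails the run):
1. the button is pressed in with the brush standing in its well (value of joint button above 0.0028 m and z of brush in the frame of stand below 0.025 m), for 0.1 s.
2. the handle is at the second stop with the button out again, the head still in its well (value of joint handle above 0.0865 m and value of joint button below 0.001 m and z of brush in the frame of stand below 0.025 m and horizontal distance between brush and stand below 0.015 m), for 0.2 s.
At the end, for the whole second after the job is handed in: Gripper holds the brush still, bristles down (within 20 deg), their underside 45 mm or more above the desk (rim 31 mm), touching nothing else; handle within 3.5 mm of the second stop, button out (pressed under 1 mm); stapler, stamp and dispenser moved under 20 mm (value of joint handle above 0.0865 m and value of joint button below 0.001 m and height (world z) of brush above 0.045 m and angle between brush's own z axis and vertical below 0.35 rad and linear speed of brush below 0.03 m/s and contact force between the fingers and brush above 1 N and contact force between brush and stand below 0.05 N and contact force between brush and stapler below 0.05 N and contact force between brush and stamp below 0.05 N and contact force between brush and dispenser below 0.05 N and distance of each of stapler, stamp, dispenser from where it was at the start of the episode below 0.02 m); the arm keeps its last pose, push and grip.
It fails at once if the stapler, the stamp or the tape dispenser is pushed more than 20 mm (distance of any of stapler, stamp, dispenser from where it was at the start of the episode above 0.02 m).
It also fails if it takes over 48 s, if anything falls off the work surface, if the arm or the gripper's body presses on something with over 40 N, if the wrist force passes 120 N, or if a joint passes its speed limit or range.

### The arm

A 7-joint arm with a two-finger parallel gripper is mounted at the origin on the work surface. World frame = base frame: x ahead of the robot, y to its left, z up, the work surface at z = 0. Lengths are in m, angles in rad, forces in N, time in s.
With the tool pointing down it reaches from about 0.425 to 0.825 m from the base axis. Payload 3.6 kg.
Tool frame: the origin (TCP) lies on the centre line of the jaws, within the pads' length; the fingertips stand 25 mm ahead of it and the grasp point (between the pads) lies 6 mm ahead of it; z points along the fingers, y is the line along which they close (so a half turn about z gives the same grasp; the last joint's range is limited). The gripper opens to 93 mm and grips with 3 to 60 N. Pads are 15 mm wide; open, the fingers measure 128 mm over their backs; the gripper's body (75 mm by 188 mm) begins 65 mm behind the grasp point.
Start: joints at [1.234, 0.615, -0.013, 1.423, 0.008, 1.103, -0.04], TCP at [0.198, -0.619, 0.244] pointing down, gripper open.
Joint ranges: [-3.12, 3.12], [-0.3, 2.06], [-1.34, 1.32], [0.26, 2.42], [-1.36, 4.5], [0.01, 1.98], [-2.84, 2.84]. Speed limits (rad/s): [2.79, 2.79, 3.14, 3.14, 3.14, 3.14, 3.14].

### API

Orientations are given as a 3x3 rotation matrix whose columns are the frame's x, y, z axes.
In Python, from plant import env gives the robot as it stands. The module is installed in compiled form; this text tells all that it offers.
- The arm moves only by the tool move_arm, never from a script. Its argument "plan" is a list of rows, each an object of numbers: "x", "y", "z": the shift along the tool's x, y, z scaled (see below); "rx", "ry", "rz": the turn, a rotation vector about the tool's x, y, z scaled (see below). In form: [{"x": .., "y": .., "z": .., "rx": .., "ry": .., "rz": ..}, ...]. A call has 1 to 8 rows; each row is the pose to reach, as a shift and turn from the pose commanded when the call began, along the tool's axes at that moment; what a row does not reach only later rows make up. The controller multiplies each number of a shift by 0.5 m and each number of a turn by 120 degrees. A row lasts 1/12 s, in which the tool goes at most 41.7 mm and 7.16 degrees, less where a joint would pass 70% of its speed; a pose out of reach is approached as far as the arm can. A call with a number of a shift or a turn outside -1 to 1 is refused whole. A call with a gripper value outside its range is refused whole. "jaw" is the opening, from 0 (shut) to 1 (fully open), set as the call begins (left out, the last holds). The fingers move at their own pace and stop on an object; "force" is the grip in N (left out, the last holds). Time passes only in rows, so rows that repeat a pose let the fingers close. It gives the time, the measured TCP pose, the force, the opening and the grip force at its end, in the units of the state.
- env.read_state(): the state, without advancing time (a new reading comes with each control period).
- env.grab_frame(name): name is "scene" or "top"; returns a dict with "pixels" (480x640x3 uint8, red, green, blue), "fovy" (degrees; the focal length in pixels is half the picture's height over the tangent of half this angle, whatever the lens; pixels are square), "cx", "cy" (the principal point, pixels), "dist" ([k1, k2, p1, p2, k3] as OpenCV has them; the pictures are not rectified), "view" (4x4, takes a point from world to camera coordinates). Camera axes: x right, y down, z forward; pixel columns grow to the right and rows downward; lengths in m; the calibration is good to about 2 mm. A picture is of the moment at which its call begins. There is no depth.
- env.hand_in(): hands the job in; it is judged then, once.
The state is a dict: "time": time; "q": joint angles; "dq": joint speeds; "tau": joint torques, N m; "tool_pos": TCP position; "tcp_rot": TCP orientation; "ft_force": force on the tool from outside, world axes, zero at the start; "moment": the same for the moment, N m; "gripper_width": opening from 0.0 (shut) to 1.0 (fully open); "finger_force": force on a finger pad.
Only numpy, scipy, OpenCV 4.12 (cv2) and the standard library are available. Lean on these libraries where they do the work, as an engineer would, in place of code of your own. Each camera call takes 0.05 s, during which the arm holds its last target. There are 200 camera calls.

## Working session

There is one attempt and no reset: what is moved stays moved. The work goes in short steps, Python scripts to look and compute and a tool call to move; the robot and the scene stay as the last step left them, time stands still between calls to the robot, and variables do not carry over. Pictures are saved under pics/ and viewed, at most 10 in all, crops included, and the job is handed in when it is done.

Besides the shell and the picture viewer there is one more tool, called as name(argument=value, ...) on one line, values as JSON. move_arm: Moves the arm, as the interface text tells. Its arguments: {"type":"object","properties":{"plan":{"type":"array"},"jaw":{"type":"number"},"force":{"type":"number"}},"required":["plan"]}

```bash
mkdir -p pics
cat > h.py <<'E'
import numpy as np, cv2
from plant import env
def K(f):
    h,w=f["pixels"].shape[:2]; F=h/2/np.tan(np.radians(f["fovy"])/2)
    return np.array([[F,0,f["cx"]],[0,F,f["cy"]],[0,0,1.]])
def ray(f,uv):
    p=cv2.undistortPoints(np.array([[uv]],float),K(f),np.array(f["dist"],float))[0,0]
    V=np.array(f["view"]); R=V[:3,:3]; return -R.T@V[:3,3], R.T@np.array([p[0],p[1],1])
def on_plane(f,uv,z):
    o,d=ray(f,uv); return o+d*(z-o[2])/d[2]
def proj(f,P):
    V=np.array(f["view"]); r,_=cv2.Rodrigues(V[:3,:3])
    return cv2.projectPoints(np.array(P,float).reshape(-1,3),r,V[:3,3],K(f),np.array(f["dist"],float))[0][:,0]
def grab(n,save):
    f=env.grab_frame(n); cv2.imwrite("pics/"+save,f["pixels"][:,:,::-1]); return f
E
python3 - <<'E'
from h import *
import pickle
d={}
for n in("scene","top"):
    f=grab(n,n+"0.png"); d[n]=f; print(n,f["fovy"],f["dist"],np.round(f["view"],3).tolist())
pickle.dump(d,open("f0.pkl","wb"))
s=env.read_state();print(s["tool_pos"],s["tcp_rot"],s["ft_force"],s["time"])
E
```

```text
scene 44.05250012876855 [-0.17856889  0.          0.          0.          0.        ] [[-0.475, 0.88, 0.003, 0.279], [0.681, 0.37, -0.632, -0.294], [-0.557, -0.298, -0.775, 1.543], [0.0, 0.0, 0.0, 1.0]]
top 51.40098827048897 [0.00952674 0.         0.         0.         0.        ] [[-0.023, -1.0, 0.002, 0.022], [-0.981, 0.023, -0.192, 0.563], [0.192, -0.007, -0.981, 1.141], [0.0, 0.0, 0.0, 1.0]]
[ 0.19796432 -0.61844008  0.24262976] [[ 9.52383372e-01  3.04902287e-01 -7.12500875e-04]
 [ 3.04903118e-01 -9.52380913e-01  2.16460654e-03]
 [-1.85787487e-05 -2.27877902e-03 -9.99997403e-01]] [-1.26130269 -0.11662531 -0.48014048] 0.1
```

View pics/scene0.png

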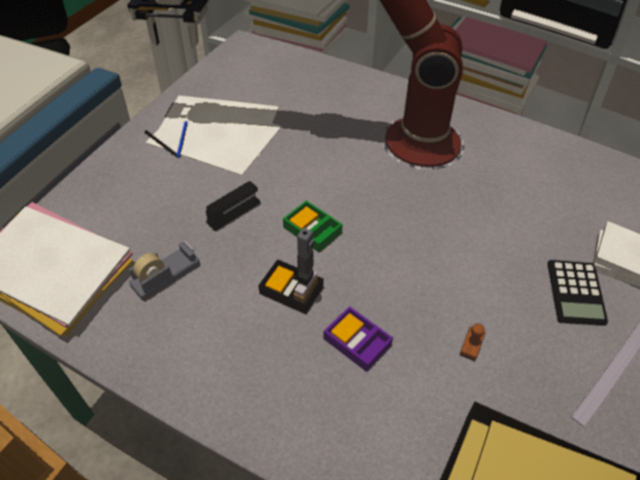

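View pics/top0.png

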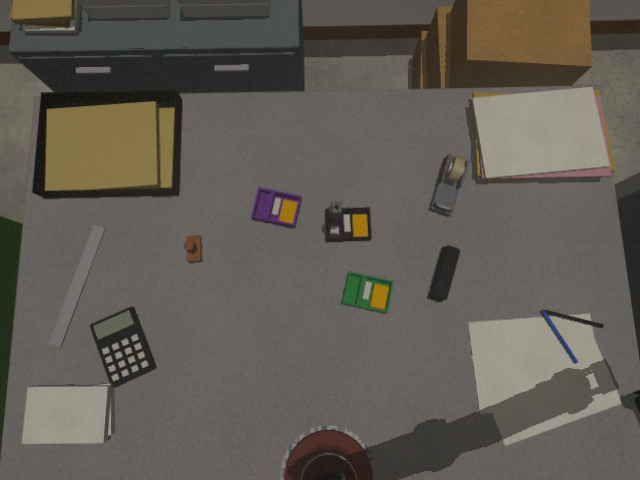

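Candidates: black tidy with the brush (scene 290,287; top 348,225), green look-alike (scene 313,222; top 367,292) and purple look-alike (scene 358,337; top 277,208). I choose the black one because it holds the brush. Bystanders in the top view are the stapler at (444,273), dispenser at (450,185) and stamp at (194,248).

Run:
```python
from h import *
import pickle
d=pickle.load(open("f0.pkl","rb"))
t=d["top"]["pixels"][190:255,310:385]; s=d["scene"]["pixels"][220:320,250:335]
t=cv2.resize(t,(480,416),interpolation=cv2.INTER_CUBIC); s=cv2.resize(s,(300,353),interpolation=cv2.INTER_CUBIC)
im=np.zeros((416,790,3),np.uint8); im[:,:480]=t; im[:353,485:785]=s
cv2.imwrite("pics/crop0.png",np.clip(im[:,:,::-1]*1.8,0,255).astype(np.uint8))
f=d["top"]; g=f["pixels"].max(2); m=((g<45)*255).astype(np.uint8); m[:190]=0;m[255:]=0;m[:,:310]=0;m[:,385:]=0
hsv=cv2.cvtColor(f["pixels"],cv2.COLOR_RGB2HSV); o=((hsv[:,:,1]>180)&(hsv[:,:,0]<25)&(g>120)).astype(np.uint8)*255
o[:190]=0;o[255:]=0;o[:,:310]=0;o[:,385:]=0
for n,k in(("black",m),("pad",o)):
    p=np.argwhere(k)[:,::-1]
    P=np.array([on_plane(f,q,.031)[:2] for q in p]).astype(np.float32)
    r=cv2.minAreaRect(P*1000); print(n,len(p),r,np.round(cv2.boxPoints(r)).tolist())
for n in d:
    V=np.array(d[n]["view"]);print(n,-V[:3,:3].T@V[:3,3])
```

```text
black 595 ((582.2345581054688, -61.28396987915039), (87.04591369628906, 107.93590545654297), 0.916558563709259) [[538.0, -8.0], [540.0, -116.0], [627.0, -115.0], [625.0, -7.0]]
pad 315 ((576.1737670898438, -91.7692642211914), (34.47084426879883, 55.007232666015625), 88.68472290039062) [[548.0, -108.0], [603.0, -110.0], [604.0, -75.0], [549.0, -74.0]]
scene [1.19276496 0.32289094 1.00921716]
top [0.33455314 0.01681238 1.22800725]
```

View pics/crop0.png

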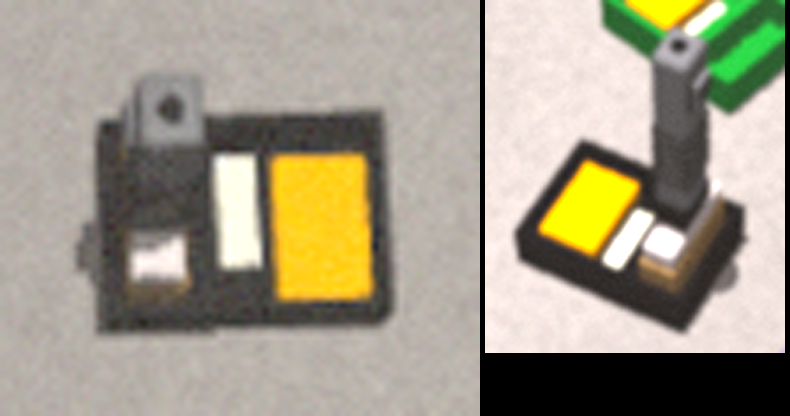

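Run:
```python
from h import *
import pickle
d=pickle.load(open("f0.pkl","rb")); t,s=d["top"],d["scene"]
a=(310+170.5/6.4-.5,190+110/6.4-.5); b=(250+195/3.53-.5,220+45/3.53-.5)
print("top z.202",on_plane(t,a,.202),"scene",on_plane(s,b,.202))
o1,d1=ray(t,a);o2,d2=ray(s,b);x=np.linalg.lstsq(np.c_[d1,-d2],o2-o1,rcond=None)[0];print(o1+x[0]*d1,o2+x[1]*d2)
# rim corners from crop: far right, near right(rim), left lower
for uv in((382,112),(390,318),(97,122),(98,330)): print(uv,on_plane(t,(310+uv[0]/6.4-.5,190+uv[1]/6.4-.5),.031),on_plane(t,(310+uv[0]/6.4-.5,190+uv[1]/6.4-.5),0))
# side-edge fits
g=t["pixels"].max(2).astype(float)
for rng in(range(352,368),):
    pts=[]
    for c in rng:
        col=g[195:222,c]; k=np.argmin(np.diff(col)); pts.append(on_plane(t,(c,195+k+.5),.031))
    p=np.array(pts); print("far edge slope deg",np.degrees(np.polyfit(p[:,1],p[:,0],1)[0]),p[:,0].mean())
pts=[]
for r in range(213,236):
    row=g[r,362:380]; k=np.argmax(np.diff(row)); pts.append(on_plane(t,(362+k+.5,r),.031))
p=np.array(pts); print("right edge dy/dx deg",np.degrees(np.polyfit(p[:,0],p[:,1],1)[0]),np.median(p[:,1]))
for n,uv in(("stapler",(444,273)),("disp",(450,185)),("stamp",(194,248))): print(n,on_plane(t,uv,.03))
```

```text
top z.202 [ 0.58221116 -0.02741612  0.202     ] scene [ 0.58147705 -0.02812964  0.202     ]
[ 0.58200847 -0.02737993  0.2028397 ] [ 0.5821508  -0.02774276  0.2028897 ]
(382, 112) [ 0.62082914 -0.11628682  0.031     ] [ 0.62824309 -0.11973381  0.        ]
(390, 318) [ 0.5402155  -0.11589574  0.031     ] [ 0.54554173 -0.11933261  0.        ]
(97, 122) [ 0.61938425 -0.00633492  0.031     ] [ 6.26760782e-01 -6.93438323e-03  2.22044605e-16]
(98, 330) [ 0.53813803 -0.00464081  0.031     ] [ 0.54341046 -0.00519641  0.        ]
far edge slope deg -1.1185195951147533 0.6204264630330503
right edge dy/dx deg -0.18964481237782407 -0.11746301897879491
stapler [ 0.45382051 -0.28938681  0.03      ]
disp [ 0.67271614 -0.31999554  0.03      ]
stamp [0.52856    0.31316279 0.03      ]
```

The brush's handle top is at about (0.582, -0.027, 0.2025) with yaw about 0, so the button faces world +y. I'm starting the reach.

move_arm(plan=[{"x": 0.546,"y": -0.446,"z": -0.08,"rz": 0.148},{"x": 0.546,"y": -0.446,"z": -0.08,"rz": 0.148},{"x": 0.546,"y": -0.446,"z": -0.08,"rz": 0.148},{"x": 0.546,"y": -0.446,"z": -0.08,"rz": 0.148},{"x": 0.546,"y": -0.446,"z": -0.08,"rz": 0.148},{"x": 0.546,"y": -0.446,"z": -0.08,"rz": 0.148},{"x": 0.546,"y": -0.446,"z": -0.08,"rz": 0.148},{"x": 0.546,"y": -0.446,"z": -0.08,"rz": 0.148}], jaw=1)

```text
schema error: expected keys x, y, z, rx, ry, rz
```

```bash
cat > go.py <<'E'
import sys
from h import *
from scipy.spatial.transform import Rotation as Ro
# go.py x y z yawdeg : row numbers for tool-down pose with tool x at yaw
s=env.read_state(); R=np.array(s["tcp_rot"]); p=np.array(s["tool_pos"])
x,y,z,a=map(float,sys.argv[1:5]); a=np.radians(a); c,k=np.cos(a),np.sin(a)
T=np.array([[c,k,0],[k,-c,0],[0,0,-1]])
print("t",s["time"],"p",np.round(p,4),"q",np.round(s["q"],2),"F",np.round(s["ft_force"],2),"w",s["gripper_width"],"ff",s["finger_force"])
print("shift",np.round(R.T@(np.array([x,y,z])-p)/.5,4),"turn",np.round(Ro.from_matrix(R.T@T).as_rotvec()/np.radians(120),4))
E
python3 go.py .582 -.0274 .28 0
```

```text
t 0.1 p [ 0.198  -0.6184  0.2426] q [ 1.23  0.62 -0.01  1.42  0.01  1.1  -0.04] F [-1.26 -0.12 -0.48] w 1.0035293875500635 ff 0.0
shift [ 1.0919 -0.8918 -0.0727] turn [-0.0011  0.0002  0.1479]
```

move_arm(plan=[{"x": 0.546,"y": -0.446,"z": -0.08,"rx": 0,"ry": 0,"rz": 0.148},{"x": 0.546,"y": -0.446,"z": -0.08,"rx": 0,"ry": 0,"rz": 0.148},{"x": 0.546,"y": -0.446,"z": -0.08,"rx": 0,"ry": 0,"rz": 0.148},{"x": 0.546,"y": -0.446,"z": -0.08,"rx": 0,"ry": 0,"rz": 0.148},{"x": 0.546,"y": -0.446,"z": -0.08,"rx": 0,"ry": 0,"rz": 0.148},{"x": 0.546,"y": -0.446,"z": -0.08,"rx": 0,"ry": 0,"rz": 0.148},{"x": 0.546,"y": -0.446,"z": -0.08,"rx": 0,"ry": 0,"rz": 0.148},{"x": 0.546,"y": -0.446,"z": -0.08,"rx": 0,"ry": 0,"rz": 0.148}], jaw=1)

```text
time: 0.77
tool_pos: [0.3791, -0.3392, 0.2812]
tcp_rot: [[1.0, -0.0, -0.001], [-0.0, -1.0, 0.001], [-0.001, -0.001, -1.0]]
ft_force: [1.6, 1.3, 1.3]
gripper_width: 1.0
finger_force: 0.0
```

```bash
python3 go.py .582 -.0274 .28 0
```

```text
t 0.7667 p [ 0.3791 -0.3392  0.2812] q [ 0.67  0.36  0.03  1.77 -0.01  1.02 -0.87] F [1.59 1.27 1.29] w 0.9999888453942704 ff 0.0
shift [ 0.4057 -0.6237  0.0025] turn [-0.0002  0.0003 -0.0001]
```

move_arm(plan=[{"x": 0.406,"y": -0.624,"z": 0,"rx": 0,"ry": 0,"rz": 0},{"x": 0.406,"y": -0.624,"z": 0,"rx": 0,"ry": 0,"rz": 0},{"x": 0.406,"y": -0.624,"z": 0,"rx": 0,"ry": 0,"rz": 0},{"x": 0.406,"y": -0.624,"z": 0,"rx": 0,"ry": 0,"rz": 0},{"x": 0.406,"y": -0.624,"z": 0,"rx": 0,"ry": 0,"rz": 0},{"x": 0.406,"y": -0.624,"z": 0,"rx": 0,"ry": 0,"rz": 0},{"x": 0.406,"y": -0.624,"z": 0,"rx": 0,"ry": 0,"rz": 0},{"x": 0.406,"y": -0.624,"z": 0,"rx": 0,"ry": 0,"rz": 0}])

```text
time: 1.43
tool_pos: [0.5608, -0.06, 0.2809]
tcp_rot: [[1.0, -0.0, -0.001], [-0.0, -1.0, -0.0], [-0.001, 0.0, -1.0]]
ft_force: [0.6, -0.4, -0.5]
gripper_width: 1.0
finger_force: 0.0
```

move_arm(plan=[{"x": 0.0,"y": 0,"z": 0,"rx": 0,"ry": 0,"rz": 0},{"x": 0.0,"y": 0,"z": 0,"rx": 0,"ry": 0,"rz": 0}])

```text
time: 1.6
tool_pos: [0.561, -0.0583, 0.2804]
tcp_rot: [[1.0, 0.007, -0.001], [0.007, -1.0, 0.002], [-0.001, -0.002, -1.0]]
ft_force: [-0.6, -1.8, -0.7]
gripper_width: 0.998
finger_force: 0.0
```

```bash
python3 go.py .582 -.0274 .182 0
```

```text
t 1.6 p [ 0.561  -0.0583  0.2804] q [ 0.11  0.45 -0.06  1.62  0.03  1.07 -1.53] F [-0.61 -1.79 -0.7 ] w 0.9977849739224739 ff 0.0
shift [ 0.0426 -0.0612  0.1968] turn [-0.0007  0.0006  0.0032]
```

move_arm(plan=[{"x": 0.042,"y": -0.063,"z": 0,"rx": 0,"ry": 0,"rz": 0},{"x": 0.042,"y": -0.063,"z": 0,"rx": 0,"ry": 0,"rz": 0},{"x": 0.042,"y": -0.063,"z": 0.05,"rx": 0,"ry": 0,"rz": 0},{"x": 0.042,"y": -0.063,"z": 0.1,"rx": 0,"ry": 0,"rz": 0},{"x": 0.042,"y": -0.063,"z": 0.15,"rx": 0,"ry": 0,"rz": 0},{"x": 0.042,"y": -0.063,"z": 0.196,"rx": 0,"ry": 0,"rz": 0},{"x": 0.042,"y": -0.063,"z": 0.196,"rx": 0,"ry": 0,"rz": 0},{"x": 0.042,"y": -0.063,"z": 0.196,"rx": 0,"ry": 0,"rz": 0}])

```text
time: 2.27
tool_pos: [0.5802, -0.0321, 0.1825]
tcp_rot: [[1.0, -0.002, -0.003], [-0.002, -1.0, -0.001], [-0.003, 0.001, -1.0]]
ft_force: [0.4, -0.8, 0.7]
gripper_width: 1.003
finger_force: 0.0
```

```bash
python3 go.py .582 -.0274 .182 0
python3 - <<'E'
from h import *
f=env.grab_frame("scene"); t=env.grab_frame("top")
s=cv2.resize(f["pixels"][190:320,230:360],(400,400),interpolation=3); t=cv2.resize(t["pixels"][170:270,290:390],(400,400),interpolation=3)
cv2.imwrite("pics/pre.png",np.clip(np.hstack([s,t])[:,:,::-1]*1.6,0,255).astype(np.uint8))
E
```

```text
t 2.2667 p [ 0.5802 -0.0321  0.1825] q [ 0.05  0.57 -0.06  1.7   0.04  0.87 -1.6 ] F [ 0.37 -0.78  0.7 ] w 1.002952584828308 ff 0.0
shift [ 0.0036 -0.0094  0.0009] turn [ 0.0004  0.0016 -0.0011]
```

View pics/pre.png

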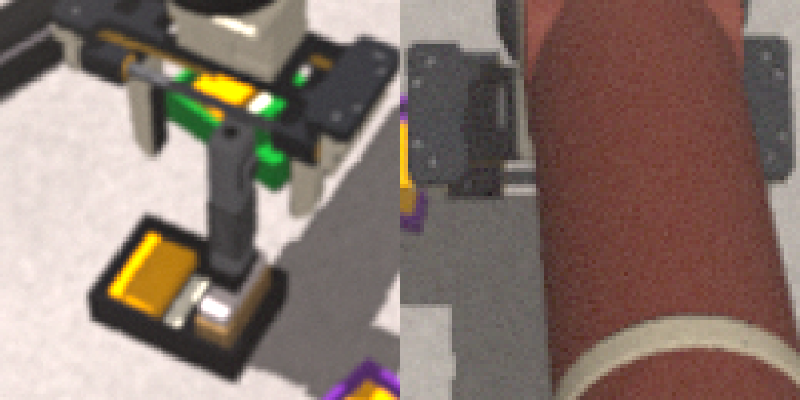

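The handle stands between the fingers (crop 230,130). I'll correct 5 mm sideways and pinch.

move_arm(plan=[{"x": 0.003,"y": -0.009,"z": 0,"rx": 0,"ry": 0.0016,"rz": 0},{"x": 0.003,"y": -0.009,"z": 0,"rx": 0,"ry": 0.0016,"rz": 0},{"x": 0.003,"y": -0.009,"z": 0,"rx": 0,"ry": 0.0016,"rz": 0},{"x": 0.003,"y": -0.009,"z": 0,"rx": 0,"ry": 0.0016,"rz": 0}])

```text
time: 2.7
tool_pos: [0.5832, -0.0257, 0.184]
tcp_rot: [[1.0, 0.0, 0.005], [0.0, -1.0, 0.0], [0.005, -0.0, -1.0]]
ft_force: [-0.3, 0.6, 0.5]
gripper_width: 1.002
finger_force: 0.0
```

move_arm(plan=[{"x": 0,"y": 0,"z": 0,"rx": 0,"ry": 0,"rz": 0},{"x": 0,"y": 0,"z": 0,"rx": 0,"ry": 0,"rz": 0},{"x": 0,"y": 0,"z": 0,"rx": 0,"ry": 0,"rz": 0},{"x": 0,"y": 0,"z": 0,"rx": 0,"ry": 0,"rz": 0},{"x": 0,"y": 0,"z": 0,"rx": 0,"ry": 0,"rz": 0},{"x": 0,"y": 0,"z": 0,"rx": 0,"ry": 0,"rz": 0},{"x": 0,"y": 0,"z": 0,"rx": 0,"ry": 0,"rz": 0},{"x": 0,"y": 0,"z": 0,"rx": 0,"ry": 0,"rz": 0}], jaw=0, force=25)

```text
time: 3.37
tool_pos: [0.5829, -0.0259, 0.1832]
tcp_rot: [[1.0, -0.0, 0.003], [-0.0, -1.0, 0.0], [0.003, -0.0, -1.0]]
ft_force: [0.7, 0.1, 0.4]
gripper_width: 0.471
finger_force: 0.0
```

```bash
python3 go.py .582 -.0274 .182 0
```

```text
t 3.3667 p [ 0.5829 -0.0259  0.1832] q [ 0.05  0.57 -0.06  1.7   0.04  0.87 -1.6 ] F [0.66 0.13 0.43] w 0.4709552720144625 ff 0.0
shift [-0.0018  0.0031  0.0024] turn [-0.     -0.0016 -0.    ]
```

move_arm(plan=[{"x": 0,"y": 0.002,"z": 0.002,"rx": 0,"ry": -0.001,"rz": 0},{"x": 0,"y": 0.002,"z": 0.002,"rx": 0,"ry": -0.001,"rz": 0},{"x": 0,"y": 0.002,"z": 0.002,"rx": 0,"ry": -0.001,"rz": 0},{"x": 0,"y": 0.002,"z": 0.002,"rx": 0,"ry": -0.001,"rz": 0},{"x": 0,"y": 0.002,"z": 0.002,"rx": 0,"ry": -0.001,"rz": 0},{"x": 0,"y": 0.002,"z": 0.002,"rx": 0,"ry": -0.001,"rz": 0},{"x": 0,"y": 0.002,"z": 0.002,"rx": 0,"ry": -0.001,"rz": 0},{"x": 0,"y": 0.002,"z": 0.002,"rx": 0,"ry": -0.001,"rz": 0}], jaw=0, force=25)

```text
time: 4.03
tool_pos: [0.5828, -0.0272, 0.1822]
tcp_rot: [[1.0, -0.0, 0.001], [-0.0, -1.0, -0.0], [0.001, 0.0, -1.0]]
ft_force: [-0.1, -1.3, -0.1]
gripper_width: 0.237
finger_force: 25.0
```

```bash
python3 go.py .582 -.0274 .182 0
```

```text
t 4.0333 p [ 0.5828 -0.0272  0.1822] q [ 0.05  0.58 -0.06  1.7   0.04  0.87 -1.6 ] F [-0.07 -1.3  -0.09] w 0.23653454579745284 ff 24.98176820576191
shift [-0.0017  0.0003  0.0004] turn [ 0.0002 -0.0005 -0.0002]
```

Opening is 22.0 mm, so the button is fully in. I'm pulling up.

move_arm(plan=[{"x": 0,"y": 0,"z": -0.02,"rx": 0,"ry": 0,"rz": 0},{"x": 0,"y": 0,"z": -0.05,"rx": 0,"ry": 0,"rz": 0},{"x": 0,"y": 0,"z": -0.08,"rx": 0,"ry": 0,"rz": 0},{"x": 0,"y": 0,"z": -0.11,"rx": 0,"ry": 0,"rz": 0},{"x": 0,"y": 0,"z": -0.14,"rx": 0,"ry": 0,"rz": 0},{"x": 0,"y": 0,"z": -0.16,"rx": 0,"ry": 0,"rz": 0},{"x": 0,"y": 0,"z": -0.172,"rx": 0,"ry": 0,"rz": 0},{"x": 0,"y": 0,"z": -0.178,"rx": 0,"ry": 0,"rz": 0}])

```text
time: 4.7
tool_pos: [0.5831, -0.0264, 0.2723]
tcp_rot: [[1.0, 0.0, 0.003], [0.0, -1.0, 0.001], [0.003, -0.001, -1.0]]
ft_force: [0.6, 0.3, -1.4]
gripper_width: 0.235
finger_force: 25.0
```

move_arm(plan=[{"x": 0,"y": 0,"z": 0,"rx": 0,"ry": 0,"rz": 0},{"x": 0,"y": 0,"z": 0,"rx": 0,"ry": 0,"rz": 0},{"x": 0,"y": 0,"z": 0,"rx": 0,"ry": 0,"rz": 0}])

```text
time: 4.95
tool_pos: [0.5832, -0.0265, 0.271]
tcp_rot: [[1.0, 0.0, 0.002], [0.0, -1.0, 0.001], [0.002, -0.001, -1.0]]
ft_force: [0.5, -0.1, -0.2]
gripper_width: 0.239
finger_force: 25.0
```

```bash
python3 go.py .5828 -.0272 .2722 0
python3 - <<'E'
from h import *
f=env.grab_frame("scene")
cv2.imwrite("pics/pull.png",np.clip(cv2.resize(f["pixels"][170:320,230:360],(520,600),interpolation=3)[:,:,::-1]*1.6,0,255).astype(np.uint8))
E
```

```text
t 4.95 p [ 0.5832 -0.0265  0.271 ] q [ 0.05  0.48 -0.06  1.58  0.03  1.07 -1.59] F [ 0.48 -0.12 -0.16] w 0.2393490658559843 ff 24.985148906707764
shift [-0.0008  0.0014 -0.0024] turn [-0.0004 -0.001   0.    ]
```

View pics/pull.png

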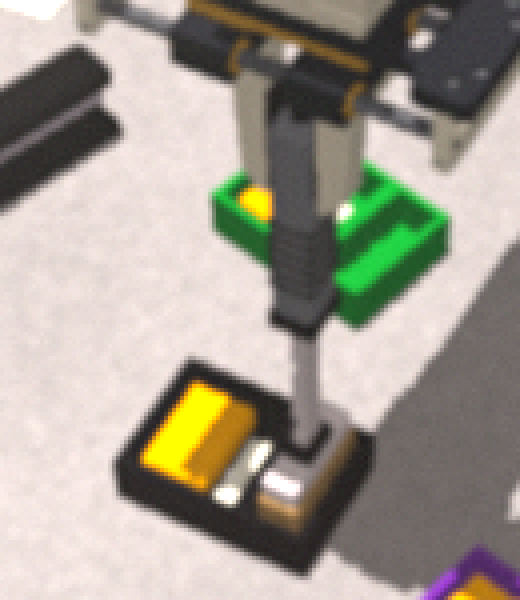

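The bar is drawn out about 89 mm (crop 300,380), and the head is still down in the black tidy. I'll creep up to the stop.

move_arm(plan=[{"x": 0,"y": 0,"z": -0.003,"rx": 0,"ry": 0,"rz": 0},{"x": 0,"y": 0,"z": -0.006,"rx": 0,"ry": 0,"rz": 0},{"x": 0,"y": 0,"z": -0.006,"rx": 0,"ry": 0,"rz": 0},{"x": 0,"y": 0,"z": -0.006,"rx": 0,"ry": 0,"rz": 0}])

```text
time: 5.33
tool_pos: [0.5822, -0.0272, 0.2737]
tcp_rot: [[1.0, -0.0, -0.001], [-0.0, -1.0, -0.0], [-0.001, 0.0, -1.0]]
ft_force: [-0.3, -0.8, -1.5]
gripper_width: 0.234
finger_force: 25.0
```

```bash
python3 go.py .5828 -.0272 .2722 0
```

```text
t 5.3333 p [ 0.5822 -0.0272  0.2737] q [ 0.05  0.48 -0.06  1.58  0.03  1.08 -1.59] F [-0.29 -0.75 -1.53] w 0.23430746622232107 ff 24.983851835131645
shift [ 0.0012 -0.      0.0029] turn [ 0.0002  0.0003 -0.0002]
```

move_arm(plan=[{"x": 0,"y": 0,"z": 0,"rx": 0,"ry": 0,"rz": 0},{"x": 0,"y": 0,"z": 0,"rx": 0,"ry": 0,"rz": 0},{"x": 0,"y": 0,"z": 0,"rx": 0,"ry": 0,"rz": 0},{"x": 0,"y": 0,"z": 0,"rx": 0,"ry": 0,"rz": 0},{"x": 0,"y": 0,"z": 0,"rx": 0,"ry": 0,"rz": 0},{"x": 0,"y": 0,"z": 0,"rx": 0,"ry": 0,"rz": 0},{"x": 0,"y": 0,"z": 0,"rx": 0,"ry": 0,"rz": 0},{"x": 0,"y": 0,"z": 0,"rx": 0,"ry": 0,"rz": 0}], jaw=0.9)

```text
time: 6.0
tool_pos: [0.5828, -0.0269, 0.2744]
tcp_rot: [[1.0, -0.0, 0.001], [-0.0, -1.0, 0.0], [0.001, -0.0, -1.0]]
ft_force: [0.4, -0.9, 0.7]
gripper_width: 0.757
finger_force: 0.0
```

```bash
python3 go.py .582 -.0272 .272 90
python3 - <<'E'
from h import *
f=env.grab_frame("scene")
cv2.imwrite("pics/rel.png",np.clip(cv2.resize(f["pixels"][170:320,230:360],(520,600),interpolation=3)[:,:,::-1]*1.6,0,255).astype(np.uint8))
E
```

```text
t 6.0 p [ 0.5828 -0.0269  0.2744] q [ 0.05  0.48 -0.06  1.58  0.03  1.08 -1.59] F [ 0.4  -0.86  0.72] w 0.7567137414310441 ff 0.0
shift [-0.0017  0.0006  0.0047] turn [ 5.000e-04 -6.000e-04 -7.501e-01]
```

View pics/rel.png

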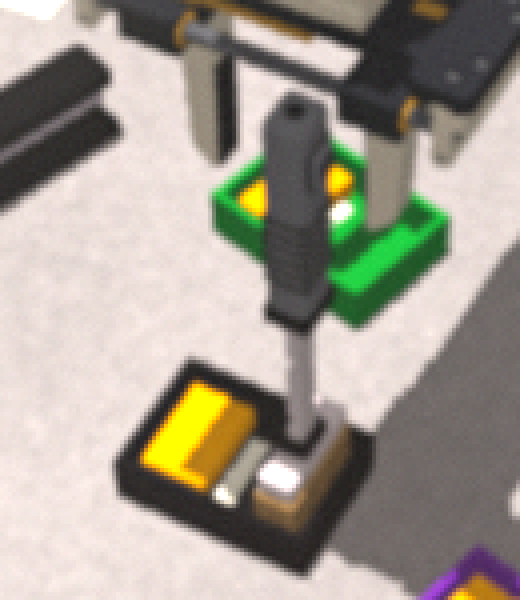

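The button has sprung out (crop 320,175), and the brush stands extended in the well. I'm turning 90° around the handle for the x sides.

move_arm(plan=[{"x": 0,"y": 0,"z": 0,"rx": 0,"ry": 0,"rz": -0.05},{"x": 0,"y": 0,"z": 0,"rx": 0,"ry": 0,"rz": -0.1},{"x": 0,"y": 0,"z": 0,"rx": 0,"ry": 0,"rz": -0.15},{"x": 0,"y": 0,"z": 0,"rx": 0,"ry": 0,"rz": -0.2},{"x": 0,"y": 0,"z": 0,"rx": 0,"ry": 0,"rz": -0.25},{"x": 0,"y": 0,"z": 0,"rx": 0,"ry": 0,"rz": -0.3},{"x": 0,"y": 0,"z": 0,"rx": 0,"ry": 0,"rz": -0.35},{"x": 0,"y": 0,"z": 0,"rx": 0,"ry": 0,"rz": -0.4}])

```text
time: 6.72
tool_pos: [0.5828, -0.027, 0.2743]
tcp_rot: [[0.665, 0.746, 0.001], [0.746, -0.665, -0.0], [0.001, 0.001, -1.0]]
ft_force: [-0.4, 0.1, -0.2]
gripper_width: 0.9
finger_force: 0.0
```

move_arm(plan=[{"x": 0,"y": 0,"z": 0,"rx": 0,"ry": 0,"rz": -0.05},{"x": 0,"y": 0,"z": 0,"rx": 0,"ry": 0,"rz": -0.1},{"x": 0,"y": 0,"z": 0,"rx": 0,"ry": 0,"rz": -0.15},{"x": 0,"y": 0,"z": 0,"rx": 0,"ry": 0,"rz": -0.2},{"x": 0,"y": 0,"z": 0,"rx": 0,"ry": 0,"rz": -0.25},{"x": 0,"y": 0,"z": 0,"rx": 0,"ry": 0,"rz": -0.3},{"x": 0,"y": 0,"z": 0,"rx": 0,"ry": 0,"rz": -0.35},{"x": 0,"y": 0,"z": 0,"rx": 0,"ry": 0,"rz": -0.35}])

```text
time: 7.38
tool_pos: [0.5828, -0.0272, 0.2742]
tcp_rot: [[-0.001, 1.0, 0.001], [1.0, 0.001, 0.0], [0.0, 0.001, -1.0]]
ft_force: [0.3, 0.1, 0.2]
gripper_width: 0.905
finger_force: 0.0
```

```bash
python3 go.py .582 -.0272 .272 90
python3 - <<'E'
from h import *
f=env.grab_frame("scene")
print(on_plane(f,(303.5,196),.293))
cv2.imwrite("pics/rot.png",np.clip(cv2.resize(f["pixels"][170:320,230:360],(520,600),interpolation=3)[:,:,::-1]*1.6,0,255).astype(np.uint8))
E
```

```text
t 7.3833 p [ 0.5828 -0.0272  0.2742] q [ 0.3   0.52 -0.47  1.57  0.25  1.11 -0.22] F [0.31 0.11 0.22] w 0.9046421041148992 ff 0.0
shift [-0.     -0.0016  0.0043] turn [ 0.0005 -0.0001  0.0006]
[ 0.58026746 -0.02998248  0.293     ]
```

View pics/rot.png

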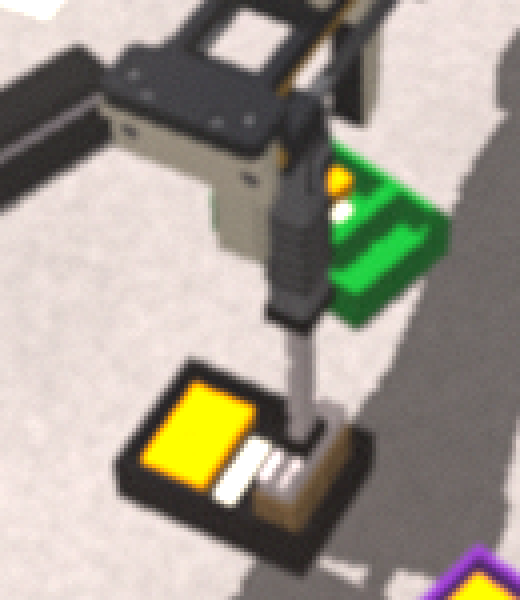

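move_arm(plan=[{"x": -0.003,"y": -0.003,"z": 0.003,"rx": 0,"ry": 0,"rz": 0},{"x": -0.003,"y": -0.003,"z": 0.003,"rx": 0,"ry": 0,"rz": 0},{"x": -0.003,"y": -0.003,"z": 0.003,"rx": 0,"ry": 0,"rz": 0},{"x": -0.003,"y": -0.003,"z": 0.003,"rx": 0,"ry": 0,"rz": 0},{"x": -0.003,"y": -0.003,"z": 0.003,"rx": 0,"ry": 0,"rz": 0},{"x": -0.003,"y": -0.003,"z": 0.003,"rx": 0,"ry": 0,"rz": 0},{"x": -0.003,"y": -0.003,"z": 0.003,"rx": 0,"ry": 0,"rz": 0},{"x": -0.003,"y": -0.003,"z": 0.003,"rx": 0,"ry": 0,"rz": 0}], jaw=0, force=35)

```text
time: 8.1
tool_pos: [0.5813, -0.0283, 0.2728]
tcp_rot: [[0.0, 1.0, 0.001], [1.0, -0.0, 0.0], [0.0, 0.001, -1.0]]
ft_force: [0.3, -0.1, -0.2]
gripper_width: 0.371
finger_force: 0.0
```

move_arm(plan=[{"x": 0,"y": 0,"z": 0,"rx": 0,"ry": 0,"rz": 0},{"x": 0,"y": 0,"z": 0,"rx": 0,"ry": 0,"rz": 0},{"x": 0,"y": 0,"z": 0,"rx": 0,"ry": 0,"rz": 0},{"x": 0,"y": 0,"z": 0,"rx": 0,"ry": 0,"rz": 0},{"x": 0,"y": 0,"z": 0,"rx": 0,"ry": 0,"rz": 0},{"x": 0,"y": 0,"z": 0,"rx": 0,"ry": 0,"rz": 0},{"x": 0,"y": 0,"z": 0,"rx": 0,"ry": 0,"rz": 0},{"x": 0,"y": 0,"z": 0,"rx": 0,"ry": 0,"rz": 0}])

```text
time: 8.77
tool_pos: [0.5813, -0.0283, 0.2728]
tcp_rot: [[0.0, 1.0, 0.001], [1.0, -0.0, 0.0], [0.0, 0.001, -1.0]]
ft_force: [-0.1, 0.7, -0.9]
gripper_width: 0.272
finger_force: 34.9
```

```bash
python3 go.py .582 -.0272 .272 90
```

```text
t 8.7667 p [ 0.5813 -0.0283  0.2728] q [ 0.3   0.52 -0.47  1.58  0.25  1.11 -0.22] F [-0.12  0.75 -0.88] w 0.2720328588628945 ff 34.948477149009705
shift [0.0023 0.0014 0.0015] turn [ 0.0006 -0.0001 -0.0001]
```

move_arm(plan=[{"x": 0,"y": 0,"z": -0.01,"rx": 0,"ry": 0,"rz": 0},{"x": 0,"y": 0,"z": -0.03,"rx": 0,"ry": 0,"rz": 0},{"x": 0,"y": 0,"z": -0.055,"rx": 0,"ry": 0,"rz": 0},{"x": 0,"y": 0,"z": -0.08,"rx": 0,"ry": 0,"rz": 0},{"x": 0,"y": 0,"z": -0.105,"rx": 0,"ry": 0,"rz": 0},{"x": 0,"y": 0,"z": -0.13,"rx": 0,"ry": 0,"rz": 0},{"x": 0,"y": 0,"z": -0.15,"rx": 0,"ry": 0,"rz": 0},{"x": 0,"y": 0,"z": -0.16,"rx": 0,"ry": 0,"rz": 0}])

```text
time: 9.43
tool_pos: [0.5816, -0.0283, 0.3547]
tcp_rot: [[0.0, 1.0, 0.004], [1.0, -0.0, -0.0], [-0.0, 0.004, -1.0]]
ft_force: [-0.5, 0.5, -2.3]
gripper_width: 0.278
finger_force: 34.9
```

move_arm(plan=[{"x": 0,"y": 0,"z": 0,"rx": 0,"ry": 0,"rz": 0},{"x": 0,"y": 0,"z": 0,"rx": 0,"ry": 0,"rz": 0},{"x": 0,"y": 0,"z": 0,"rx": 0,"ry": 0,"rz": 0},{"x": 0,"y": 0,"z": 0,"rx": 0,"ry": 0,"rz": 0},{"x": 0,"y": 0,"z": 0,"rx": 0,"ry": 0,"rz": 0},{"x": 0,"y": 0,"z": 0,"rx": 0,"ry": 0,"rz": 0}])

```text
time: 9.93
tool_pos: [0.581, -0.0285, 0.3522]
tcp_rot: [[0.0, 1.0, 0.0], [1.0, -0.0, 0.0], [0.0, 0.0, -1.0]]
ft_force: [0.7, 0.6, -1.7]
gripper_width: 0.276
finger_force: 34.9
```

```bash
python3 go.py .582 -.0272 .352 90
python3 - <<'E'
from h import *
f=env.grab_frame("scene")
cv2.imwrite("pics/lift.png",np.clip(cv2.resize(f["pixels"][130:330,200:370],(510,600),interpolation=3)[:,:,::-1]*1.6,0,255).astype(np.uint8))
E
```

```text
t 9.9333 p [ 0.581  -0.0285  0.3522] q [ 0.31  0.46 -0.48  1.44  0.21  1.29 -0.19] F [ 0.69  0.56 -1.73] w 0.2763838107571072 ff 34.94818031787872
shift [0.0025 0.002  0.0005] turn [ 0.0001 -0.     -0.0001]
```

View pics/lift.png

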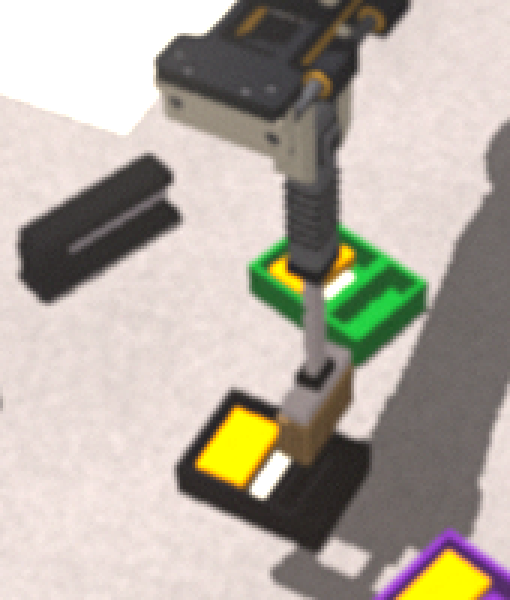

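The head hangs clear and vertical above the empty well (crop 315,420), with the bar fully drawn out and the bystanders in place.

```bash
python3 -c "
from plant import env
print(env.hand_in())"
```

```text
the job is handed in; nothing more can be done
None
```

The job is handed in: the brush was drawn out to the second stop and the button sprang out. It is now held by its plain sides, bristles down and about 85 mm above the desk by arm position, though `hand_in()` returned no verdict.

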